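Load two axles level in the inspection V-blocks

ROBOT

A 6-joint arm with a two-finger parallel gripper is mounted at the origin on the work surface. World frame = base frame: x ahead of the robot, y to its left, z up, the work surface at z = 0. Lengths are in m, angles in rad, forces in N, time in s.
With the tool pointing down it reaches from about 0.3 to 1 m from the base axis. Payload 5.1 kg.
Tool frame: the origin (TCP) lies midway between the tips of the shut fingers; the grasp point (between the pads) lies behind it (arm.grip_point_offset is the z of the grasp point in the tool frame, in m); z points along the fingers, x is the direction in which the jaws open and shut, and the axes are right-handed (so a half turn about z gives the same grasp; the last joint's range is limited). The gripper opens to 95 mm and grips with 3 to 60 N. Pads are 20 mm wide; open, the fingers measure 119 mm over their backs; the gripper's body (75 mm by 180 mm) begins 59 mm behind the grasp point.
Start: joints at [-1.413, 0.124, 1.65, -0, 1.367, -0.083], TCP at [0.155, -0.631, 0.215] pointing down, gripper open.
Joint ranges: [-2.61, 2.61], [-1.02, 2.33], [0.03, 2.71], [-1.35, 4.49], [0.32, 2.68], [-2.91, 2.91]. Speed limits (rad/s): [2.57, 2.57, 3.14, 3.14, 3.14, 3.14].

INTERFACE

Orientations are given as a rotation vector (axis times angle).
In Python, from cell import telemetry, vision, arm gives the robot as it stands. The module is installed in compiled form; this text tells all that it offers.
- The arm moves only by the shell command python3 -m inch 'ROWS' [OPENING] [FORCE]. ROWS is JSON, a list of rows, each a list of 4 numbers: the shift along the tool's x, y, z each as a share of 0.75 m, from -1 to 1, then the turn about the tool's z as a share of 45 degrees, from -1 to 1. A call has 1 to 10 rows; each row is the pose to reach, as a shift and turn from the pose commanded when the call began, along the tool's axes at that moment; what a row does not reach only later rows make up. A row lasts 1/10 s, in which the tool goes at most 50 mm and 8.59 degrees, less where a joint would pass 70% of its speed; a pose out of reach is approached as far as the arm can. A call with a number of a shift or a turn outside -1 to 1 is refused whole. A call with a gripper value outside its range is refused whole. OPENING is the finger opening in mm, from 0 to 95.1, set as the call begins (- or left out, the last holds). The fingers move at their own pace and stop on an object; FORCE is the grip in N (left out, the last holds). Time passes only in rows, so rows that repeat a pose let the fingers close. It gives the time, the measured TCP pose, the force and the opening at its end, in the units of the state.
- telemetry.get_obs(): the state, without advancing time (a new reading comes with each control period).
- vision.snapshot(name): name is "scene" or "top" or "wrist"; returns (picture, depth): 420x560x3 uint8, red, green, blue; 420x560 float32, m along the optical axis (not along the pixel's ray), 0 where there is no reading.
- vision.camera_params(name): a dict with "camera_matrix" (3x3 intrinsics, pixels), "rvec" (rotation vector, rad) and "tvec" (3), from world to camera coordinates, as OpenCV has them. Camera axes: x right, y down, z forward; pixel columns grow to the right and rows downward; lengths in m; the calibration is good to about 2 mm. A picture is of the moment at which its call begins: read the wrist's pose just before it. camera_params takes no time and is no camera call; for the wrist camera it gives the pose at the moment of the call.
- arm.sign_off(): hands the job in, once; it reports no verdict.
Trained networks look in the newest picture that a camera, given by its name, has taken for a name from the list of things; names that differ only in an ending like _2 or _b are one class to them, and where a whole thing is asked for, a point or a joint stands for the part that bears it (a point fixed in the world has none). Each returns a list of dicts, best first, with "confidence" (0 to 1); they miss things now and then, are a little off and sometimes report something else, mostly with a low value. They report only what shows in the picture. A call takes as long as a camera call.
- vision.find_in(camera, target): "position" ([row, column] in pixels, amid what is visible of it).
The state is a dict: "t": time; "joint_pos": joint angles; "qd": joint speeds; "joint_efforts": joint torques, N m; "tool_pos": TCP position; "tool_rot": TCP orientation; "wrist_force": force on the tool from outside, world axes, zero at the start; "moment": the same for the moment, N m; "opening": finger opening in m.
Only numpy, scipy, OpenCV 4.12 (cv2) and the standard library are available. Lean on these libraries where they do the work, as an engineer would, in place of code of your own. Each camera call takes 0.05 s, during which the arm holds its last target.

TASK

Get the inspection stand ready: clear the green gauge case off the V-blocks by stacking it squarely on top of the two blue cases, set down, not dropped. Then rest the two axles gently in the stand, without letting them drop, one in each seat, thick end in the deep notch of the blue bar and thin end in the shallow notch of the yellow bar, with the square body midway between the bars, so that both sit level. Leave the blue cases and everything else on the bench where they are.

Things in the scene. Friction and masses are not known exactly. Their poses are not given: they have to be found in the camera images.
- stand: Fixed stand: steel base 140 (x) x 170 (y), 12 thick, with two bars along y, each 24 thick, tops at z = 72: blue at x = -55 (V notches 24 deep, 48 wide), yellow at x = +55 (V notches 15.5 deep, 31 wide). 90 degree notches at y = +45 and -45 make two seats; an axle lies in one along x, level only with thick end in blue, thin in yellow. Origin: centre of underside.
- seat_left (a point): Where the centre (origin) of a properly seated axle lies in the seat at y = +45 of the stand: 70.6 above the bench, midway between the bars. Axes as the stand's.
- seat_right (a point): The same for the seat at y = -45 of the stand. Axes as the stand's.
- axle_black: Black axle, 160 long: black square body 40 x 40 x 60 long in the middle, a thick round aluminium end (diameter 32, 50 long) at -x and a thin one (diameter 20, 50 long) at +x. Origin on its axis at mid length, x along the axle from thick to thin end. Starts lying on a flat of its square body, axis 20 above the bench.
- axle_orange: Orange axle, 160 long: orange square body 40 x 40 x 60 long in the middle, a thick round aluminium end (diameter 32, 50 long) at -x and a thin one (diameter 20, 50 long) at +x. Origin on its axis at mid length, x along the axle from thick to thin end. Starts lying on a flat of its square body, axis 20 above the bench.
- case: Green closed flat gauge case, 130 (x) x 60 (y) x 40 (z) mm, straight sides. Origin at the centre of its underside, z up. It starts lying on top of the stand's bars, across both of them, covering both seats (underside at z = 72).
- pile_low: Blue closed flat gauge case, 130 (x) x 60 (y) x 40 (z) mm, straight sides. Origin at the centre of its underside, z up. The lower case of the pile of two, on the bench.
- pile_top: Blue closed flat gauge case, 130 (x) x 60 (y) x 40 (z) mm, straight sides. Origin at the centre of its underside, z up. The upper case of the pile (its top 80 above the bench); the green case belongs on it.
- flange_stack: Bystander: three black and steel flanges stacked, diameter 84, 72 high. Origin at the centre of the underside.
- flange_one: Bystander: one flange, diameter 84, 24 high. Origin at the centre of the underside.
- micrometer: Bystander: green micrometer lying flat, about 125 (x) x 55 (y), 18 high. Origin on the bench below its spindle line, the bow towards +y.
- gauge_tray: Bystander: open green tray 110 (x) x 80 (y) x 28 high with two steel rings. Origin at the centre of the underside.
- wrench: Bystander: wrench lying flat along its x, 150 long, under 20 high. Origin near its middle, on the bench.
- oil_bottle: Bystander: yellow bottle with red cap, standing, diameter 56, 85 high. Origin at the centre of the underside.
- spray_can: Bystander: spray can with blue label, standing, diameter 60, 150 high. Origin at the centre of the underside.

How it is judged:
At the end, for the whole second after the job is handed in: Each axle rests in its own seat (either one): centre within 12 mm sideways and 4 mm in height of the seat point, axis within 0.05 rad of the stand's x. The green case lies flat on the upper blue one: centres within 10 mm, heights 36 to 44 mm apart, edges within 0.12 rad. All at rest ((((horizontal distance between axle_black and seat_left below 0.012 m and z of axle_black in the frame of seat_left between -0.004 and 0.004 m and angle between the x axis of axle_black and the x axis of stand, either way round below 0.05 rad) and (horizontal distance between axle_orange and seat_right below 0.012 m and z of axle_orange in the frame of seat_right between -0.004 and 0.004 m and angle between the x axis of axle_orange and the x axis of stand, either way round below 0.05 rad)) or ((horizontal distance between axle_black and seat_right below 0.012 m and z of axle_black in the frame of seat_right between -0.004 and 0.004 m and angle between the x axis of axle_black and the x axis of stand, either way round below 0.05 rad) and (horizontal distance between axle_orange and seat_left below 0.012 m and z of axle_orange in the frame of seat_left between -0.004 and 0.004 m and angle between the x axis of axle_orange and the x axis of stand, either way round below 0.05 rad))) and horizontal distance between case and pile_top below 0.01 m and z of case in the frame of pile_top between 0.036 and 0.044 m and angle between the x axis of case and the x axis of pile_top, either way round below 0.12 rad and linear speed of each of axle_black, axle_orange, case below 0.02 m/s); the robot touches nothing.
It fails at once if a bystander is moved by more than 25 mm (distance of any of flange_stack, flange_one, micrometer, gauge_tray, wrench, oil_bottle, spray_can from where it was at the start of the episode above 0.025 m).
It fails at once if a blue case is moved by more than 25 mm (distance of any of pile_low, pile_top from where it was at the start of the episode above 0.025 m).
It fails at once if an axle or the green case is dropped: faster than 0.4 m/s (a fall of about 8 mm) with no finger touching it ((contact force between the fingers and axle_black below 0.05 N and linear speed of axle_black above 0.4 m/s) or (contact force between the fingers and axle_orange below 0.05 N and linear speed of axle_orange above 0.4 m/s) or (contact force between the fingers and case below 0.05 N and linear speed of case above 0.4 m/s)).
It also fails if it takes over 72 s, if anything falls off the work surface, if the arm or the gripper's body presses on something with over 40 N, if the wrist force passes 120 N, or if a joint passes its speed limit or range.

## Working session

There is one attempt and no reset: what is moved stays moved. The work goes in short steps, Python scripts to look and compute and a shell command to move; the robot and the scene stay as the last step left them, time stands still between calls to the robot, and variables do not carry over. Pictures are saved under pics/ and viewed, and the job is handed in when it is done.

```bash
mkdir -p pics; ls; cat > h.py <<'E'
import numpy as np, cv2
from cell import telemetry, vision, arm
def snap(cam,name):
    p=vision.camera_params(cam); im,d=vision.snapshot(cam)
    cv2.imwrite(f'pics/{name}.png',im[:,:,::-1]); np.savez(f'pics/{name}.npz',im=im,d=d,K=p['camera_matrix'],r=np.array(p['rvec'],float),t=np.array(p['tvec'],float))
    return im,d,p
def cloud(name):
    z=np.load(f'pics/{name}.npz'); K=z['K'];R=cv2.Rodrigues(z['r'])[0];t=z['t'].ravel();d=z['d']
    v,u=np.mgrid[:d.shape[0],:d.shape[1]]
    P=np.stack([(u-K[0,2])/K[0,0]*d,(v-K[1,2])/K[1,1]*d,d],-1)
    W=(P-t)@R
    W[d==0]=np.nan
    return W,z['im']
E
python3 - <<'E'
from h import *
o=telemetry.get_obs(); print({k:np.round(v,3) for k,v in o.items()}, arm.grip_point_offset)
for c in ['top','scene']:
    snap(c,c+'0')
    W,im=cloud(c+'0')
    for n in ['stand','axle_black','axle_orange','case','pile_top','flange_stack','flange_one','micrometer','gauge_tray','wrench','oil_bottle','spray_can']:
        r=vision.find_in(c,n)
        for q in r[:2]:
            i,j=map(int,q['position']); print(c,n,round(q['confidence'],2),i,j,np.round(W[i,j],3))
E
```

```text
pics
{'t': np.float64(0.0), 'joint_pos': array([-1.413,  0.125,  1.652, -0.   ,  1.367, -0.083]), 'qd': array([ 0.   ,  0.   , -0.002,  0.001,  0.001, -0.001]), 'joint_efforts': array([ 1.0000e-03, -4.1760e+01, -3.5993e+01,  7.7000e-02,  4.9000e-02,
       -0.0000e+00]), 'tool_pos': array([ 0.155, -0.631,  0.213]), 'tool_rot': array([-2.471e+00,  1.938e+00,  2.000e-03]), 'wrist_force': array([-0.894, -0.618,  0.797]), 'moment': array([ 0.028, -0.012, -0.04 ]), 'opening': np.float64(0.095)} -0.0188
top stand 0.69 260 425 [ 0.458 -0.35   0.011]
top axle_black 0.86 210 239 [0.571 0.127 0.04 ]
top axle_black 0.62 263 292 [ 0.441 -0.011  0.022]
top axle_orange 0.52 286 372 [ 0.389 -0.214  0.01 ]
top case 0.89 255 443 [ 0.458 -0.367  0.111]
top case 0.18 207 335 [ 0.576 -0.114  0.079]
top pile_top 0.77 205 334 [ 0.58  -0.111  0.083]
top flange_stack 0.96 145 299 [ 0.738 -0.021  0.071]
top flange_one 0.91 264 294 [ 0.438 -0.016  0.025]
top gauge_tray 0.75 173 413 [ 0.684 -0.322  0.026]
top wrench 0.85 284 368 [ 0.394 -0.204  0.006]
top oil_bottle 0.76 296 211 [0.351 0.181 0.078]
top oil_bot
[... 340 characters left out ...]
 case 0.33 217 399 [0.474 0.357 0.021]
scene pile_top 0.74 224 242 [ 0.604 -0.119  0.081]
scene pile_top 0.51 212 166 [ 0.533 -0.34   0.072]
scene flange_stack 0.96 275 280 [ 0.791 -0.019  0.064]
scene flange_one 0.59 213 276 [ 0.464 -0.024  0.026]
scene flange_one 0.29 213 163 [ 0.52  -0.354  0.06 ]
scene micrometer 0.59 254 416 [0.641 0.362 0.009]
scene gauge_tray 0.96 265 160 [ 0.7   -0.328  0.016]
scene wrench 0.48 204 218 [ 0.381 -0.213  0.006]
scene wrench 0.25 258 366 [0.768 0.186 0.098]
scene oil_bottle 0.88 195 342 [0.386 0.19  0.046]
scene oil_bottle 0.63 254 415 [0.642 0.359 0.009]
scene spray_can 0.81 255 368 [0.766 0.19  0.105]
scene spray_can 0.21 263 161 [ 0.69  -0.328  0.014]
```

View pics/top0.png

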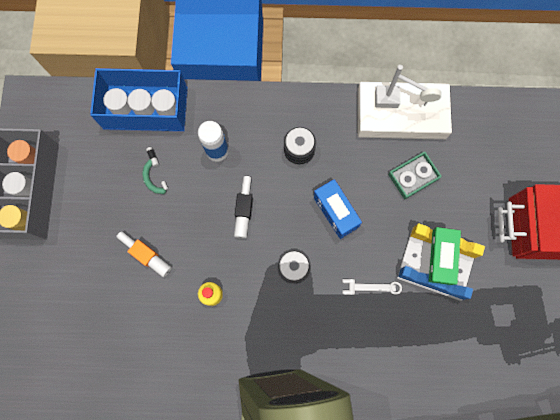

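View pics/scene0.png

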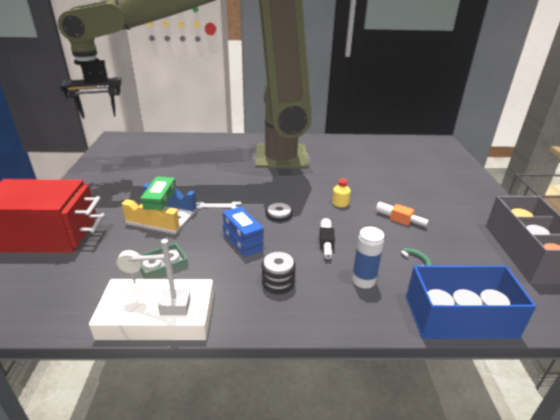

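```bash
cat > fit.py <<'E'
from h import *
def rect(name,c,rad,zlo,zhi,filt=None):
    W,im=cloud(name); m=(np.hypot(W[...,0]-c[0],W[...,1]-c[1])<rad)&(W[...,2]>zlo)&(W[...,2]<zhi)
    if filt is not None: m&=filt(im.astype(int))
    P=W[m]; (cx,cy),(w,h),a=cv2.minAreaRect((P[:,:2]*1000).astype(np.float32))
    if w<h: w,h=h,w; a+=90
    a=(a+90)%180-90
    return dict(n=len(P),c=(round(cx/1000,4),round(cy/1000,4)),wh=(round(w),round(h)),ang=round(a,1),z=round(float(np.median(P[:,2])),4))
E
python3 - <<'E'
from fit import *
for nm in ['top0','scene0']:
    print(nm)
    print('case',rect(nm,(.46,-.37),.1,.1,.125))
    print('pile',rect(nm,(.576,-.114),.1,.07,.095))
    blue=lambda i:(i[...,2]>i[...,0]+50)
    yel=lambda i:(i[...,0]>i[...,2]+80)
    print('blue bar',rect(nm,(.42,-.35),.16,.062,.08,blue))
    print('yel bar',rect(nm,(.48,-.36),.16,.062,.08,yel))
    print('black',rect(nm,(.57,.127),.12,.01,.05))
    print('orange',rect(nm,(.465,.35),.12,.01,.05))
    W,im=cloud(nm)
    for n,c in dict(black=(.57,.127),orange=(.465,.35)).items():
        m=(np.hypot(W[...,0]-c[0],W[...,1]-c[1])<.11)&(W[...,2]>.012)&(W[...,2]<.05)
        P=W[m];q=P[:,:2]; mu=q.mean(0);u=np.linalg.svd(q-mu)[2][0] if 0 else np.linalg.eigh(np.cov(q.T))[1][:,1]
        s=(q-mu)@u; l=(q-mu)@[-u[1],u[0]]
        print(n,mu.round(4),u.round(3),np.degrees(np.arctan2(u[1],u[0])).round(1))
        for a in np.arange(-.09,.09,.02):
            k=(s>=a)&(s<a+.02)
            if k.sum()>3: print('  %.2f n%d z95 %.3f w %.3f mid %.3f'%(a,k.sum(),np.percentile(P[k,2],95),np.ptp(l[k]),(l[k].max()+l[k].min())/2))
E
```

```text
top0
case {'n': 1444, 'c': (0.4595, -0.375), 'wh': (130, 62), 'ang': -6.0, 'z': 0.1125}
pile {'n': 1265, 'c': (0.5792, -0.1211), 'wh': (130, 63), 'ang': 33.1, 'z': 0.0802}
blue bar {'n': 360, 'c': (0.3993, -0.3624), 'wh': (171, 25), 'ang': 72.2, 'z': 0.0706}
yel bar {'n': 368, 'c': (0.5043, -0.3965), 'wh': (171, 26), 'ang': 71.8, 'z': 0.0713}
black {'n': 782, 'c': (0.5807, 0.1038), 'wh': (162, 100), 'ang': -15.8, 'z': 0.036}
orange {'n': 831, 'c': (0.4534, 0.3406), 'wh': (174, 143), 'ang': 22.0, 'z': 0.0357}
black [0.5765 0.1169] [-0.998  0.067] 176.2
  -0.09 n53 z95 0.032 w 0.019 mid -0.001
  -0.07 n56 z95 0.034 w 0.020 mid -0.001
  -0.05 n78 z95 0.044 w 0.039 mid -0.000
  -0.03 n128 z95 0.045 w 0.041 mid -0.001
  -0.01 n130 z95 0.044 w 0.040 mid -0.001
  0.01 n121 z95 0.044 w 0.039 mid -0.000
  0.03 n95 z95 0.039 w 0.031 mid -0.001
  0.05 n104 z95 0.039 w 0.031 mid -0.002
  0.07 n9 z95 0.036 w 0.026 mid -0.002
orange [0.4535 0.3581] [0.582 0.813] 54.4
  -0.09 n5 z95 0.039 w 0.022 mid -0.000
  -0.07 n117 z95 0.039 w 0.031 mid 0.001
  -0.05 n101 z95 0.038 w 0.095 mid -0.031
  -0.03 n
[... 848 characters left out ...]
w 0.017 mid -0.000
  -0.05 n32 z95 0.031 w 0.019 mid -0.000
  -0.03 n127 z95 0.042 w 0.039 mid -0.001
  -0.01 n69 z95 0.043 w 0.039 mid -0.000
  0.01 n61 z95 0.043 w 0.039 mid -0.001
  0.03 n31 z95 0.042 w 0.037 mid -0.000
  0.05 n33 z95 0.037 w 0.030 mid -0.001
  0.07 n39 z95 0.037 w 0.030 mid -0.002
orange [0.4665 0.3625] [0.554 0.833] 56.4
  -0.09 n23 z95 0.036 w 0.024 mid 0.005
  -0.07 n57 z95 0.038 w 0.029 mid 0.006
  -0.05 n58 z95 0.038 w 0.026 mid 0.005
  -0.03 n83 z95 0.042 w 0.043 mid 0.007
  -0.01 n93 z95 0.042 w 0.045 mid 0.008
  0.01 n99 z95 0.042 w 0.040 mid 0.004
  0.03 n55 z95 0.039 w 0.038 mid 0.008
  0.05 n43 z95 0.031 w 0.017 mid 0.002
  0.07 n31 z95 0.031 w 0.019 mid 0.003
```

```bash
python3 - <<'E'
import cv2
a=cv2.imread('pics/top0.png')
A=cv2.resize(a[215:310,390:490],None,fx=6,fy=6,interpolation=cv2.INTER_CUBIC)
cv2.imwrite('pics/c1.png',A)
B=cv2.resize(a[165:285,105:265],None,fx=5,fy=5,interpolation=cv2.INTER_CUBIC)
cv2.imwrite('pics/c2.png',B)
E
```

```text
(no output)
```

View pics/c1.png

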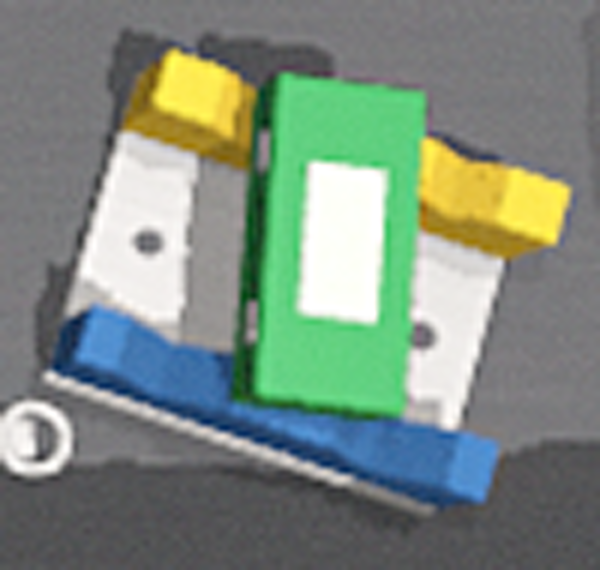

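View pics/c2.png

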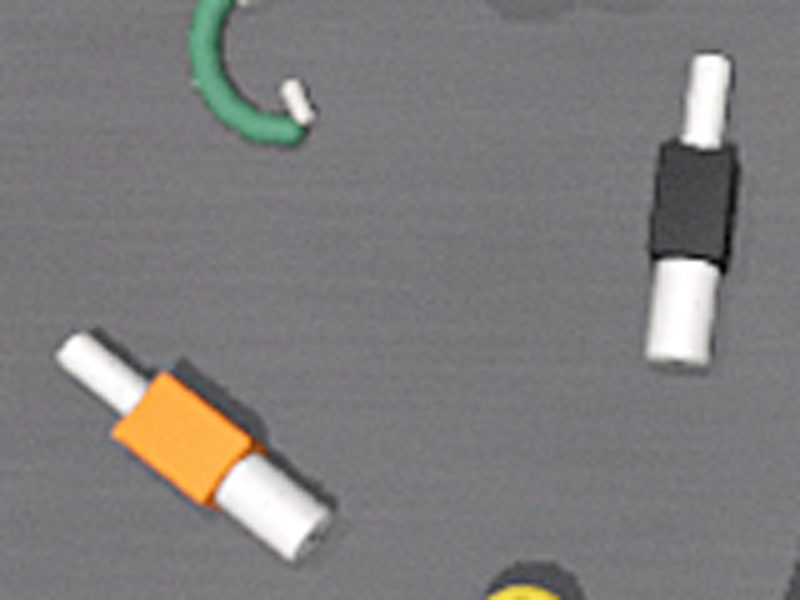

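```bash
cat > go.py <<'E'
from h import *
import sys
# usage: go.py x y z heading(tool x axis, deg)
def delta(x,y,z,hd):
    o=telemetry.get_obs(); p=np.array(o['tool_pos']); R=cv2.Rodrigues(np.array(o['tool_rot'],float))[0]
    h=np.degrees(np.arctan2(R[1,0],R[0,0]))
    d=R.T@(np.array([x,y,z])-p); t=-((hd-h+180)%360-180)
    print('t %.2f pos %s head %.2f tilt %.2f open %.1f F %s'%(o['t'],p.round(4),h,np.degrees(np.arccos(-R[2,2])),o['opening']*1000,np.round(o['wrist_force'],1)))
    print('mm',(d*1000).round(1),'turn',round(t,2),'-> row',(d/.75).round(4),round(t/45,4), 'q6 %.2f'%o['joint_pos'][5])
if __name__=='__main__': delta(*map(float,sys.argv[1:5]))
E
python3 go.py .44 -.374 .30 -96
```

```text
t 1.30 pos [ 0.155  -0.6313  0.2147] head -76.20 tilt 0.00 open 95.3 F [-0.3  0.6  0.1]
mm [-181.9 -338.1  -85.3] turn 19.8 -> row [-0.2425 -0.4509 -0.1138] 0.4399 q6 -0.08
```

```bash
python3 -m inch '[[-0.2425,-0.451,-0.114,0.44],[-0.2425,-0.451,-0.114,0.44],[-0.2425,-0.451,-0.114,0.44],[-0.2425,-0.451,-0.114,0.44],[-0.2425,-0.451,-0.114,0.44],[-0.2425,-0.451,-0.114,0.44],[-0.2425,-0.451,-0.114,0.44],[-0.2425,-0.451,-0.114,0.44],[-0.2425,-0.451,-0.114,0.44],[-0.2425,-0.451,-0.114,0.44]]' 95 30
python3 - <<'E'
from fit import *
snap('wrist','w1')
blue=lambda i:(i[...,2]>i[...,0]+50)
yel=lambda i:(i[...,0]>i[...,2]+80)
nm='w1'
W,im=cloud(nm); print(np.nanmin(W[...,:2],(0,1)),np.nanmax(W[...,:2],(0,1)))
print('case',rect(nm,(.46,-.37),.1,.1,.125))
for f in ([blue,yel]):
  try: print(rect(nm,(.45,-.36),.16,.064,.08,f))
  except Exception as e: print(e)
E
python3 go.py .46 -.374 .15 -96
```

```text
t: 2.3
tool_pos: [0.4406, -0.3735, 0.3004]
tool_rot: [2.104, -2.332, 0.001]
wrist_force: [-0.2, -0.3, -0.3]
opening: 0.0953
[ 0.12047624 -0.79373909] [0.69368217 0.06546357]
case {'n': 6363, 'c': (0.4604, -0.3764), 'wh': (129, 61), 'ang': -6.1, 'z': 0.1121}
{'n': 792, 'c': (0.4006, -0.3632), 'wh': (170, 25), 'ang': 71.8, 'z': 0.0713}
{'n': 1531, 'c': (0.5051, -0.3971), 'wh': (170, 24), 'ang': 71.9, 'z': 0.0716}
t 2.35 pos [ 0.4398 -0.374   0.2999] head -95.98 tilt 0.04 open 95.0 F [-0.6  0.1 -0.7]
mm [ -2.2 -20.1 149.9] turn 0.02 -> row [-0.0029 -0.0269  0.1998] 0.0004 q6 0.88
```

View pics/w1.png

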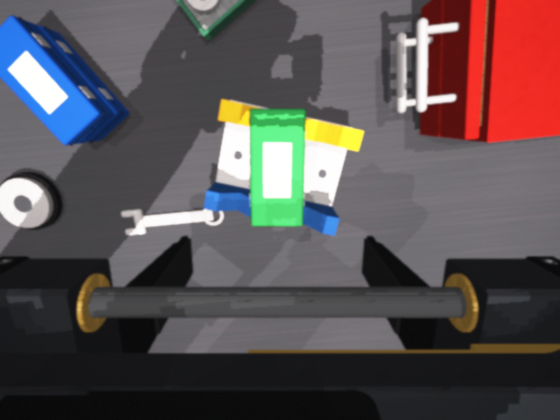

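```bash
python3 - <<'E'
from h import *
for n in ['top0','w1','scene0']:
    W,im=cloud(n)
    m=(W[...,1]<-.47)&(W[...,1]>-.8)&(W[...,0]>.3)&(W[...,0]<.75)&(W[...,2]>.03)&(W[...,2]<.4)
    P=W[m]
    for a in np.arange(.3,.75,.05):
        k=(P[:,0]>=a)&(P[:,0]<a+.05)
        if k.sum()>3:
            Q=P[k]; print(n,round(a,2),k.sum(),'ymax',Q[:,1].max().round(3),'zmax',Q[:,2].max().round(3),'z at ymax',Q[np.argmax(Q[:,1]),2].round(3))
E
python3 go.py .4604 -.3764 .13 -96.1
```

```text
top0 0.45 814 ymax -0.47 zmax 0.148 z at ymax 0.055
top0 0.5 1148 ymax -0.529 zmax 0.148 z at ymax 0.107
top0 0.55 1152 ymax -0.528 zmax 0.149 z at ymax 0.11
top0 0.6 572 ymax -0.567 zmax 0.148 z at ymax 0.077
w1 0.45 3884 ymax -0.47 zmax 0.143 z at ymax 0.071
w1 0.5 7933 ymax -0.529 zmax 0.142 z at ymax 0.105
w1 0.55 7975 ymax -0.529 zmax 0.144 z at ymax 0.049
w1 0.6 686 ymax -0.569 zmax 0.13 z at ymax 0.106
scene0 0.45 557 ymax -0.47 zmax 0.145 z at ymax 0.073
scene0 0.5 1114 ymax -0.527 zmax 0.145 z at ymax 0.108
scene0 0.55 1179 ymax -0.527 zmax 0.145 z at ymax 0.048
scene0 0.6 3055 ymax -0.566 zmax 0.144 z at ymax 0.04
t 2.35 pos [ 0.4398 -0.374   0.2999] head -95.98 tilt 0.04 open 95.0 F [-0.6  0.1 -0.7]
mm [  0.2 -20.8 169.9] turn 0.12 -> row [ 2.000e-04 -2.770e-02  2.265e-01] 0.0027 q6 0.88
```

```bash
python3 -m inch '[[0,-0.028,0.06,0.003],[0,-0.028,0.12,0.003],[0,-0.028,0.18,0.003],[0,-0.028,0.23,0.003],[0,-0.028,0.265,0.003],[0,-0.028,0.285,0.003],[0,-0.028,0.296,0.003],[0,-0.028,0.296,0.003],[0,-0.028,0.296,0.003]]' 95 30; python3 go.py .4604 -.3764 .078 -96.1
```

```text
t: 3.25
tool_pos: [0.4615, -0.3773, 0.0798]
tool_rot: [-2.099, 2.338, -0.004]
wrist_force: [0.6, 0.3, 0.7]
opening: 0.095
t 3.25 pos [ 0.4615 -0.3773  0.0798] head -96.17 tilt 0.15 open 95.0 F [0.6 0.3 0.7]
mm [-0.7  1.2  1.8] turn -0.07 -> row [-0.001   0.0017  0.0024] -0.0016 q6 0.90
```

```bash
python3 -m inch '[[0,0,0,0],[0,0,0,0],[0,0,0,0],[0,0,0,0],[0,0,0,0],[0,0,0,0],[0,0,0,0],[0,0,0,0]]' 50 40; python3 -m inch '[[0,0,-0.005,0],[0,0,-0.015,0],[0,0,-0.03,0],[0,0,-0.05,0],[0,0,-0.08,0],[0,0,-0.11,0],[0,0,-0.13,0],[0,0,-0.14,0],[0,0,-0.14,0]]' 50 40; python3 go.py .581 -.1195 .18 -57
```

```text
t: 4.05
tool_pos: [0.4611, -0.376, 0.0783]
tool_rot: [-2.099, 2.337, 0.0]
wrist_force: [-0.2, 1.9, 2.0]
opening: 0.0593
t: 4.95
tool_pos: [0.4615, -0.3767, 0.1849]
tool_rot: [-2.099, 2.337, -0.005]
wrist_force: [-0.7, 0.1, -5.3]
opening: 0.06
t 4.95 pos [ 0.4615 -0.3767  0.1849] head -96.14 tilt 0.17 open 60.0 F [-0.7  0.1 -5.3]
mm [-268.5  -91.3    4.6] turn -39.14 -> row [-0.358  -0.1217  0.0062] -0.8697 q6 0.90
```

```bash
python3 -m inch '[[-0.02,-0.01,-0.04,-0.1],[-0.06,-0.02,-0.08,-0.25],[-0.12,-0.03,-0.1,-0.45],[-0.18,-0.03,-0.1,-0.65],[-0.24,-0.03,-0.1,-0.8],[-0.29,-0.03,-0.1,-0.87],[-0.33,-0.03,-0.1,-0.87],[-0.33,-0.03,-0.1,-0.87],[-0.33,-0.03,-0.1,-0.87],[-0.33,-0.03,-0.1,-0.87]]'
python3 - <<'E'
from fit import *
snap('wrist','w2')
blue=lambda i:(i[...,2]>i[...,0]+40)
for nm in ['w1','w2']:
  try:
    W,im=cloud(nm)
    print(rect(nm,(.58,-.12),.1,.07,.09))
    print(rect(nm,(.58,-.12),.1,.07,.09,blue))
  except Exception as e: print(e)
E
python3 go.py .581 -.1195 .18 -57
```

```text
t: 5.95
tool_pos: [0.5094, -0.133, 0.2572]
tool_rot: [2.76, -1.499, -0.002]
wrist_force: [-0.1, 0.1, -3.9]
opening: 0.0597
{'n': 6474, 'c': (0.5798, -0.1219), 'wh': (130, 61), 'ang': 32.3, 'z': 0.08}
{'n': 4768, 'c': (0.5797, -0.1217), 'wh': (131, 61), 'ang': 32.1, 'z': 0.0798}
{'n': 4811, 'c': (0.6022, -0.1072), 'wh': (78, 61), 'ang': 32.0, 'z': 0.08}
{'n': 3502, 'c': (0.6025, -0.1071), 'wh': (78, 61), 'ang': 32.9, 'z': 0.0799}
t 6.00 pos [ 0.5095 -0.1333  0.2575] head -57.06 tilt 0.07 open 59.4 F [ 0.7 -0.  -5. ]
mm [ 27.4 -67.6  77.4] turn -0.06 -> row [ 0.0365 -0.0901  0.1032] -0.0014 q6 0.64
```

View pics/w2.png

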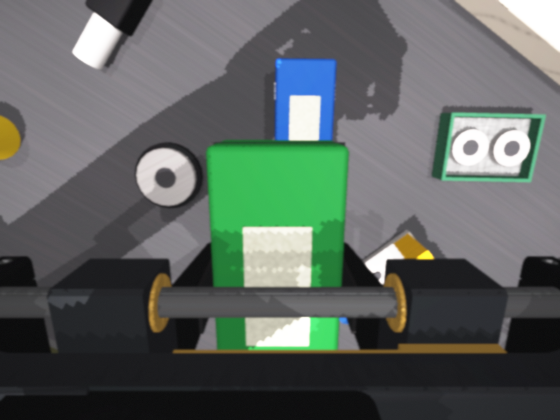

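```bash
python3 go.py .580 -.1215 .12 -57.7
```

```text
t 6.00 pos [ 0.5095 -0.1333  0.2575] head -57.06 tilt 0.07 open 59.4 F [ 0.7 -0.  -5. ]
mm [ 28.5 -65.7 137.4] turn 0.64 -> row [ 0.038  -0.0876  0.1832] 0.0142 q6 0.64
```

```bash
python3 -m inch '[[0.01,-0.03,0.02,0.014],[0.025,-0.06,0.05,0.014],[0.038,-0.0876,0.08,0.014],[0.038,-0.0876,0.11,0.014],[0.038,-0.0876,0.14,0.014],[0.038,-0.0876,0.165,0.014],[0.038,-0.0876,0.183,0.014],[0.038,-0.0876,0.183,0.014],[0.038,-0.0876,0.183,0.014]]'; python3 go.py .580 -.1215 .0855 -57.7
```

```text
t: 6.9
tool_pos: [0.5807, -0.1212, 0.1212]
tool_rot: [-2.752, 1.515, -0.0]
wrist_force: [-0.3, 0.3, -4.0]
opening: 0.0597
t 6.90 pos [ 0.5807 -0.1212  0.1212] head -57.66 tilt 0.02 open 59.7 F [-0.3  0.3 -4. ]
mm [-0.1  0.7 35.7] turn 0.04 -> row [-0.0001  0.001   0.0477] 0.0008 q6 0.71
```

```bash
python3 -m inch '[[0,0.001,0.012,0],[0,0.001,0.024,0],[0,0.001,0.034,0],[0,0.001,0.04,0],[0,0.001,0.043,0],[0,0.001,0.045,0],[0,0.001,0.045,0]]'; python3 go.py .580 -.1215 .0855 -57.7
```

```text
t: 7.6
tool_pos: [0.5798, -0.1209, 0.0871]
tool_rot: [-2.753, 1.514, 0.0]
wrist_force: [0.1, -0.2, -4.8]
opening: 0.0603
t 7.60 pos [ 0.5798 -0.1209  0.0871] head -57.61 tilt 0.00 open 60.3 F [ 0.1 -0.2 -4.8]
mm [0.6 0.2 1.6] turn 0.09 -> row [0.0007 0.0002 0.0021] 0.0019 q6 0.71
```

```bash
python3 -m inch '[[0,0,0.0013,0],[0,0,0.0013,0],[0,0,0.0013,0]]';python3 -m inch '[[0,0,0.0013,0],[0,0,0.0013,0],[0,0,0.0013,0]]'
```

```text
t: 7.9
tool_pos: [0.58, -0.121, 0.0864]
tool_rot: [-2.753, 1.514, -0.001]
wrist_force: [-1.6, 0.0, -5.5]
opening: 0.0597
t: 8.2
tool_pos: [0.5801, -0.121, 0.0863]
tool_rot: [-2.753, 1.514, -0.001]
wrist_force: [-3.7, -0.3, 3.3]
opening: 0.0595
```

Contact felt (force went from −5 to +3 N). Release and rise.

```bash
python3 -m inch '[[0,0,-0.0005,0],[0,0,-0.0005,0],[0,0,-0.0005,0],[0,0,-0.0005,0],[0,0,-0.0005,0]]' 80; python3 -m inch '[[0,0,-0.02,0],[0,0,-0.06,0],[0,0,-0.12,0],[0,0,-0.18,0],[0,0,-0.24,0],[0,0,-0.24,0]]' 80
python3 - <<'E'
from fit import *
snap('wrist','w3'); snap('top','top1')
for nm in ['w3','top1']:
  print(nm,rect(nm,(.58,-.12),.1,.11,.13))
# axle pose on top0 via body colour
W,im=cloud('top1'); i=im.astype(int)
E
python3 go.py .46 .36 .3 -36
```

```text
t: 8.7
tool_pos: [0.5799, -0.121, 0.0855]
tool_rot: [-2.753, 1.514, -0.0]
wrist_force: [0.6, 0.5, -0.1]
opening: 0.0796
t: 9.3
tool_pos: [0.5835, -0.122, 0.2764]
tool_rot: [-2.75, 1.512, -0.025]
wrist_force: [0.7, -0.1, 0.9]
opening: 0.0796
w3 {'n': 7235, 'c': (0.5797, -0.1228), 'wh': (130, 61), 'ang': 32.4, 'z': 0.12}
top1 {'n': 0, 'c': (0.0, 0.0), 'wh': (0, 0), 'ang': 0.0, 'z': nan}
t 9.40 pos [ 0.5807 -0.1212  0.2686] head -57.62 tilt 0.28 open 80.0 F [ 0.  -0.4 -0.5]
mm [-470.9 -155.9  -32.6] turn -21.62 -> row [-0.6279 -0.2079 -0.0435] -0.4804 q6 0.71
  return _methods._mean(a, axis=axis, dtype=dtype,
  ret = ret.dtype.type(ret / rcount)
```

View pics/w3.png

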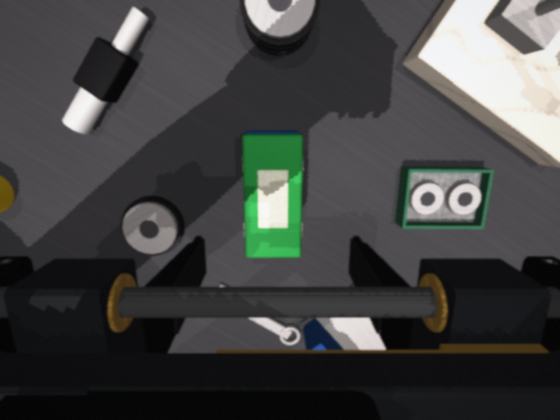

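```bash
cat >> fit.py <<'E'
def axle(nm,c,r=.1,col=None):
    W,im=cloud(nm); i=im.astype(int)
    m=(np.hypot(W[...,0]-c[0],W[...,1]-c[1])<r)&(W[...,2]>.036)&(W[...,2]<.05)
    if col=='black': m&=i.max(-1)<90
    if col=='orange': m&=i[...,0]>i[...,2]+80
    P=W[m]; (cx,cy),(w,h),a=cv2.minAreaRect((P[:,:2]*1000).astype(np.float32))
    if w<h: w,h=h,w;a+=90
    return len(P),round(cx/1000,4),round(cy/1000,4),round(w,1),round(h,1),round((a+90)%180-90,1)
E
python3 - <<'E'
from fit import *
for nm in ['w3','top0','scene0','w2']:
  for c,col in [((.575,.12),'black'),((.457,.36),'orange')]:
    try: print(nm,col,axle(nm,c,.1,col))
    except Exception as e: print(nm,col,'no')
E
python3 go.py .555 .118 .22 -94
```

```text
w3 black (1949, 0.587, 0.117, 59.9, 41.0, -4.1)
w3 orange (0, 0.0, 0.0, 0.0, 0.0, 0.0)
top0 black (329, 0.5855, 0.1172, 59.1, 40.0, -4.1)
top0 orange (336, 0.4586, 0.3666, 61.1, 39.3, 54.6)
scene0 black (160, 0.5894, 0.1177, 58.3, 37.4, -4.4)
scene0 orange (156, 0.4615, 0.3687, 59.6, 43.8, 53.4)
w2 black (819, 0.5659, 0.111, 50.9, 26.1, -57.5)
w2 orange (0, 0.0, 0.0, 0.0, 0.0, 0.0)
t 9.40 pos [ 0.5807 -0.1212  0.2686] head -57.62 tilt 0.28 open 80.0 F [ 0.  -0.4 -0.5]
mm [-215.9 -106.3   48.2] turn 36.38 -> row [-0.2879 -0.1417  0.0642] 0.8085 q6 0.71
```

```bash
python3 go.py .5868 .117 .15 -94.1
```

```text
t 9.40 pos [ 0.5807 -0.1212  0.2686] head -57.62 tilt 0.28 open 80.0 F [ 0.  -0.4 -0.5]
mm [-198.3 -132.4  118.3] turn 36.48 -> row [-0.2644 -0.1765  0.1577] 0.8107 q6 0.71
```

```bash
python3 -m inch '[[-0.04,-0.03,0,0.15],[-0.09,-0.07,0,0.34],[-0.14,-0.11,0.02,0.53],[-0.19,-0.14,0.06,0.72],[-0.235,-0.165,0.1,0.81],[-0.2644,-0.1765,0.135,0.81],[-0.2644,-0.1765,0.157,0.81],[-0.2644,-0.1765,0.157,0.81],[-0.2644,-0.1765,0.157,0.81]]' 80;python3 go.py .5868 .117 .006 -94.1
```

```text
t: 10.3
tool_pos: [0.5853, 0.1165, 0.1475]
tool_rot: [2.14, -2.299, -0.0]
wrist_force: [-0.7, 0.6, 1.1]
opening: 0.0801
t 10.30 pos [0.5853 0.1165 0.1475] head -94.11 tilt 0.06 open 80.1 F [-0.7  0.6  1.1]
mm [ -0.7  -1.6 141.5] turn -0.01 -> row [-0.001  -0.0021  0.1887] -0.0003 q6 1.75
```

```bash
python3 -m inch '[[0,-0.001,0.04,0],[0,-0.001,0.09,0],[0,-0.001,0.13,0],[0,-0.001,0.16,0],[0,-0.001,0.18,0],[0,-0.001,0.188,0],[0,-0.001,0.188,0],[0,-0.001,0.188,0]]' 80;python3 go.py .5868 .117 .006 -94.1
```

```text
t: 11.1
tool_pos: [0.5876, 0.1172, 0.0086]
tool_rot: [-2.139, 2.298, -0.003]
wrist_force: [0.3, 0.3, 0.2]
opening: 0.08
t 11.10 pos [0.5876 0.1172 0.0086] head -94.09 tilt 0.16 open 80.0 F [0.3 0.3 0.2]
mm [0.2 0.8 2.6] turn 0.01 -> row [0.0003 0.0011 0.0034] 0.0002 q6 1.75
```

```bash
python3 -m inch '[[0,0,0,0],[0,0,0,0],[0,0,0,0],[0,0,0,0],[0,0,0,0],[0,0,0,0],[0,0,0,0],[0,0,0,0]]' 30 45; python3 go.py .5868 .117 .006 -94.1; python3 -m inch '[[0,0,-0.005,0],[0,0,-0.02,0],[0,0,-0.05,0],[0,0,-0.09,0],[0,0,-0.14,0],[0,0,-0.19,0],[0,0,-0.24,0],[0,0,-0.27,0],[0,0,-0.27,0],[0,0,-0.27,0]]' ; python3 go.py .4395 -.4228 .2 -108.1
```

```text
t: 11.9
tool_pos: [0.5861, 0.1175, 0.0068]
tool_rot: [-2.141, 2.299, 0.0]
wrist_force: [-0.3, 1.0, 0.5]
opening: 0.0401
t 11.90 pos [0.5861 0.1175 0.0068] head -94.07 tilt 0.01 open 40.1 F [-0.3  1.   0.5]
mm [ 0.4 -0.7  0.8] turn 0.03 -> row [ 0.0006 -0.001   0.0011] 0.0007 q6 1.75
t: 12.9
tool_pos: [0.5857, 0.1172, 0.2089]
tool_rot: [2.141, -2.299, -0.0]
wrist_force: [0.5, -0.2, -4.3]
opening: 0.0395
t 12.90 pos [0.5857 0.1172 0.2089] head -94.07 tilt 0.02 open 39.5 F [ 0.5 -0.2 -4.3]
mm [549.  107.5   9. ] turn 14.03 -> row [0.7321 0.1433 0.012 ] 0.3118 q6 1.75
```

```bash
python3 go.py .36 -.40 .28 -108.1; python3 -m inch '[[0.03,0.01,-0.02,0.03],[0.09,0.03,-0.04,0.1],[0.15,0.06,-0.06,0.15],[0.21,0.08,-0.08,0.2],[0.27,0.11,-0.095,0.25],[0.33,0.14,-0.095,0.31],[0.39,0.16,-0.095,0.312],[0.45,0.19,-0.095,0.312],[0.51,0.22,-0.095,0.312],[0.57,0.24,-0.095,0.312]]'; python3 go.py .36 -.40 .28 -108.1
```

```text
t 12.90 pos [0.5857 0.1172 0.2089] head -94.07 tilt 0.02 open 39.5 F [ 0.5 -0.2 -4.3]
mm [532.  188.5 -70.9] turn 14.03 -> row [ 0.7093  0.2513 -0.0946] 0.3118 q6 1.75
t: 13.9
tool_pos: [0.3738, -0.2968, 0.2775]
tool_rot: [1.844, -2.543, -0.007]
wrist_force: [2.2, -0.8, -3.1]
opening: 0.0398
t 13.90 pos [ 0.3738 -0.2968  0.2775] head -108.12 tilt 0.27 open 39.8 F [ 2.2 -0.8 -3.1]
mm [102.4 -19.   -2.8] turn -0.02 -> row [ 0.1365 -0.0253 -0.0038] -0.0005 q6 1.10
```

```bash
python3 -m inch '[[0.05,-0.01,-0.004,0],[0.09,-0.02,-0.004,0],[0.12,-0.025,-0.004,0],[0.136,-0.025,-0.004,0],[0.136,-0.025,-0.004,0],[0.136,-0.025,-0.004,0]]'
python3 - <<'E'
from fit import *
snap('wrist','w4')
blue=lambda i:(i[...,2]>i[...,0]+50)
yel=lambda i:(i[...,0]>i[...,2]+80)
for f in ([blue,yel]):
  for nm in ['w4','top1']:
    try: print(nm,rect(nm,(.45,-.38),.13,.05,.085,f))
    except Exception as e: print(e)
E
python3 go.py .4389 -.4228 .2 -108
```

```text
t: 14.5
tool_pos: [0.3622, -0.398, 0.2822]
tool_rot: [-1.844, 2.543, 0.005]
wrist_force: [-0.8, 0.3, -3.8]
opening: 0.0396
w4 {'n': 2261, 'c': (0.4005, -0.3629), 'wh': (170, 24), 'ang': 71.9, 'z': 0.0712}
top1 {'n': 711, 'c': (0.3994, -0.3627), 'wh': (171, 24), 'ang': 72.2, 'z': 0.0685}
w4 {'n': 4199, 'c': (0.5048, -0.397), 'wh': (170, 24), 'ang': 72.0, 'z': 0.0712}
top1 {'n': 801, 'c': (0.5045, -0.397), 'wh': (171, 27), 'ang': 72.0, 'z': 0.0703}
t 14.55 pos [ 0.3625 -0.3979  0.2827] head -108.06 tilt 0.11 open 39.5 F [ 0.4 -0.4 -4.1]
mm [  0.1 -80.5  82.6] turn -0.06 -> row [ 1.000e-04 -1.073e-01  1.101e-01] -0.0014 q6 0.95
```

View pics/w4.png

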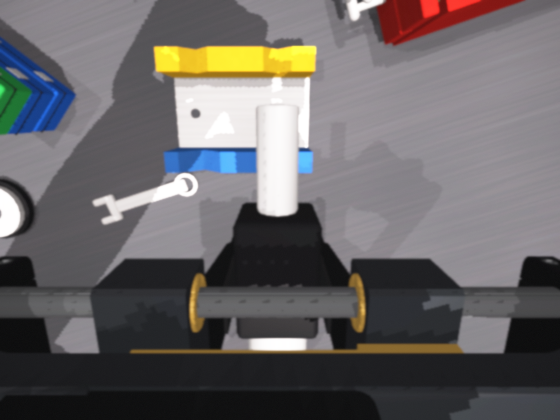

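```bash
python3 -m inch '[[0,-0.03,0,0],[0,-0.07,0.02,0],[0,-0.1,0.05,0],[0,-0.107,0.09,0],[0,-0.107,0.13,0],[0,-0.107,0.17,0],[0,-0.107,0.2,0],[0,-0.107,0.215,0],[0,-0.107,0.215,0],[0,-0.107,0.215,0]]'
python3 go.py .4388 -.4228 .065 -108
```

```text
t: 15.55
tool_pos: [0.4394, -0.4241, 0.1236]
tool_rot: [-1.845, 2.543, -0.003]
wrist_force: [-0.2, -0.6, -3.5]
opening: 0.0397
t 15.55 pos [ 0.4394 -0.4241  0.1236] head -108.07 tilt 0.10 open 39.7 F [-0.2 -0.6 -3.5]
mm [-1.1  1.1 58.6] turn -0.07 -> row [-0.0015  0.0014  0.0782] -0.0016 q6 1.03
```

```bash
python3 -m inch '[[-0.001,0.001,0.02,-0.0016],[-0.001,0.001,0.04,-0.0016],[-0.001,0.001,0.058,-0.0016],[-0.001,0.001,0.07,-0.0016],[-0.001,0.001,0.076,-0.0016],[-0.001,0.001,0.078,-0.0016],[-0.001,0.001,0.078,-0.0016],[-0.001,0.001,0.078,-0.0016]]'
python3 go.py .4388 -.4228 .058 -108
```

```text
t: 16.35
tool_pos: [0.4386, -0.4236, 0.0646]
tool_rot: [-1.846, 2.542, -0.002]
wrist_force: [0.5, -0.1, -3.2]
opening: 0.0398
t 16.35 pos [ 0.4386 -0.4236  0.0646] head -108.04 tilt 0.08 open 39.8 F [ 0.5 -0.1 -3.2]
mm [-0.8  0.   6.6] turn -0.04 -> row [-0.0011  0.      0.0087] -0.0009 q6 1.03
```

```bash
python3 -m inch '[[-0.001,0,0.003,0],[-0.001,0,0.005,0],[-0.001,0,0.0065,0],[-0.001,0,0.0075,0],[-0.001,0,0.0075,0]]'
python3 -m inch '[[0,0,0.001,0],[0,0,0.001,0],[0,0,0.001,0]]'
```

```text
t: 16.85
tool_pos: [0.4383, -0.4223, 0.058]
tool_rot: [1.846, -2.542, -0.0]
wrist_force: [-0.7, -0.2, -3.8]
opening: 0.0397
t: 17.15
tool_pos: [0.4385, -0.4224, 0.0575]
tool_rot: [-1.846, 2.542, -0.0]
wrist_force: [0.1, 0.4, -4.2]
opening: 0.0395
```

```bash
python3 -m inch '[[0,0,0.001,0],[0,0,0.001,0],[0,0,0.001,0]]'
python3 -m inch '[[0,0,0.001,0],[0,0,0.001,0],[0,0,0.001,0]]'
```

```text
t: 17.45
tool_pos: [0.4386, -0.4224, 0.0574]
tool_rot: [-1.846, 2.542, -0.0]
wrist_force: [-1.8, 2.9, 2.8]
opening: 0.04
t: 17.75
tool_pos: [0.4386, -0.4225, 0.0574]
tool_rot: [-1.846, 2.542, 0.0]
wrist_force: [-3.7, 4.8, 7.2]
opening: 0.0399
```

```bash
python3 -m inch '[[0,0,-0.001,0],[0,0,-0.001,0],[0,0,-0.001,0],[0,0,-0.001,0],[0,0,-0.001,0]]' 60; python3 -m inch '[[0,0,-0.01,0],[0,0,-0.03,0],[0,0,-0.07,0],[0,0,-0.13,0],[0,0,-0.19,0],[0,0,-0.25,0],[0,0,-0.27,0],[0,0,-0.27,0]]'
python3 - <<'E'
from fit import *
snap('wrist','w5'); snap('top','top2')
W,im=cloud('w5')
m=(np.hypot(W[...,0]-.4388,W[...,1]+.4228)<.1)&(W[...,2]>.084)&(W[...,2]<.1)&(im.max(-1)<110)
P=W[m]; print(len(P), np.median(P[:,2]), cv2.minAreaRect((P[:,:2]*1000).astype(np.float32)))
A=np.c_[P[:,:2]-P[:,:2].mean(0),np.ones(len(P))]; print(np.linalg.lstsq(A,P[:,2],rcond=None)[0])
print(axle('top2',(.457,.36),.1,'orange'))
E
python3 go.py .46 .367 .2 -35.5
```

```text
t: 18.25
tool_pos: [0.4384, -0.4224, 0.0566]
tool_rot: [1.846, -2.542, 0.0]
wrist_force: [-0.7, -0.5, 0.0]
opening: 0.0597
t: 19.05
tool_pos: [0.4397, -0.4237, 0.2645]
tool_rot: [-1.845, 2.541, -0.013]
wrist_force: [-0.4, 0.4, -0.4]
opening: 0.0599
1898 0.09052629490195614 ((439.4523620605469, -423.26861572265625), (39.47828674316406, 58.88833999633789), 71.99202728271484)
[-8.71413022e-03 -9.44293248e-05  9.04288115e-02]
(349, 0.4589, 0.3669, 61.0, 39.6, 55.1)
t 19.15 pos [ 0.438  -0.422   0.2583] head -108.04 tilt 0.06 open 60.3 F [-0.2 -0.2 -0.9]
mm [-757.   223.4   59. ] turn -72.54 -> row [-1.0093  0.2978  0.0786] -1.6119 q6 1.03
```

View pics/w5.png

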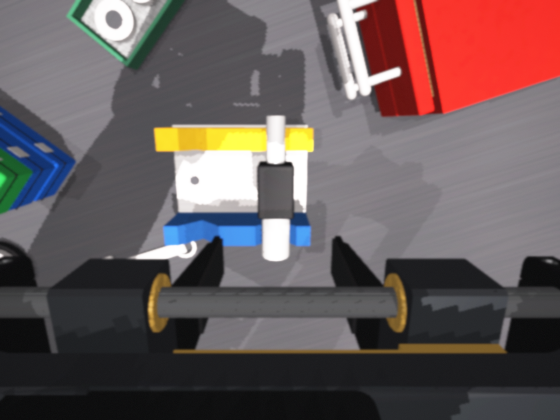

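```bash
python3 -m inch '[[-0.04,0.02,0,-0.1],[-0.1,0.035,0,-0.25],[-0.165,0.055,0,-0.4],[-0.23,0.075,0,-0.6],[-0.295,0.095,0,-0.8],[-0.36,0.115,0,-0.95],[-0.425,0.135,0,-1],[-0.49,0.15,0,-1],[-0.555,0.17,0,-1],[-0.62,0.19,0,-1]]' 80;  python3 go.py .41 .315 .26 -35.2
```

```text
t: 20.15
tool_pos: [0.445, 0.0588, 0.256]
tool_rot: [2.676, -1.641, -0.006]
wrist_force: [0.6, 0.4, -0.4]
opening: 0.0799
t 20.15 pos [0.445  0.0588 0.256 ] head -63.05 tilt 0.28 open 79.9 F [ 0.6  0.4 -0.4]
mm [-244.3  -84.9   -3.9] turn -27.85 -> row [-0.3257 -0.1132 -0.0052] -0.6189 q6 1.11
```

```bash
python3 -m inch '[[-0.06,-0.02,0,-0.15],[-0.12,-0.04,0,-0.3],[-0.18,-0.06,0,-0.45],[-0.24,-0.08,0,-0.6],[-0.29,-0.1,0,-0.62],[-0.326,-0.113,0,-0.62],[-0.326,-0.113,0,-0.62],[-0.326,-0.113,0,-0.62]]'
python3 - <<'E'
from fit import *
snap('wrist','w6')
print(axle('w6',(.457,.36),.1,'orange'))
E
python3 go.py .459 .367 .1 -35.2
```

```text
t: 20.95
tool_pos: [0.4103, 0.3127, 0.2563]
tool_rot: [2.992, -0.945, -0.005]
wrist_force: [0.1, -0.2, -0.2]
opening: 0.0799
(1876, 0.4605, 0.3674, 59.5, 38.9, 54.6)
t 21.00 pos [0.4107 0.3122 0.2569] head -35.14 tilt 0.23 open 79.6 F [-0.3  1.2  0.2]
mm [  8.2 -73.2 156.6] turn 0.06 -> row [ 0.0109 -0.0976  0.2088] 0.0014 q6 1.16
```

View pics/w6.png

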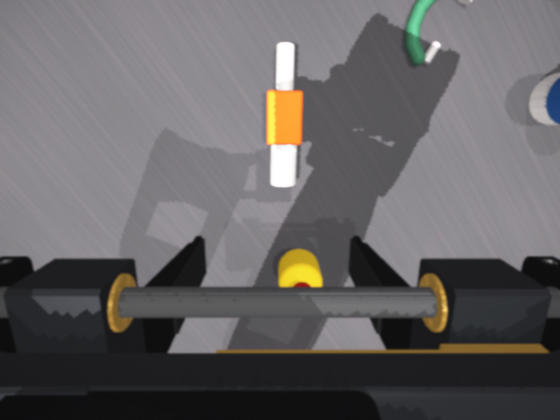

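```bash
python3 go.py .460 .3672 .007 -35.4; python3 -m inch '[[0.01,-0.04,0,0.005],[0.01,-0.08,0.03,0.005],[0.01,-0.099,0.07,0.005],[0.01,-0.099,0.12,0.005],[0.01,-0.099,0.17,0.005],[0.01,-0.099,0.21,0.005],[0.01,-0.099,0.24,0.005],[0.01,-0.099,0.24,0.005],[0.01,-0.099,0.24,0.005]]';python3 go.py .460 .3672 .007 -35.4
```

```text
t 21.00 pos [0.4107 0.3122 0.2569] head -35.14 tilt 0.23 open 79.6 F [-0.3  1.2  0.2]
mm [  9.  -74.3 249.6] turn 0.26 -> row [ 0.012  -0.099   0.3328] 0.0058 q6 1.16
t: 21.9
tool_pos: [0.4605, 0.3684, 0.0791]
tool_rot: [2.992, -0.956, -0.001]
wrist_force: [0.7, 0.6, 0.7]
opening: 0.0801
t 21.90 pos [0.4605 0.3684 0.0791] head -35.45 tilt 0.06 open 80.1 F [0.7 0.6 0.7]
mm [ 0.3  1.2 72.1] turn -0.05 -> row [0.0004 0.0016 0.0961] -0.0012 q6 1.20
```

```bash
python3 -m inch '[[0,0.001,0.03,0],[0,0.001,0.06,0],[0,0.001,0.085,0],[0,0.001,0.095,0],[0,0.001,0.095,0],[0,0.001,0.095,0]]';python3 -m inch '[[0,0,0,0],[0,0,0,0],[0,0,0,0],[0,0,0,0],[0,0,0,0],[0,0,0,0],[0,0,0,0],[0,0,0,0]]' 30 45; python3 go.py .460 .3672 .007 -35.4; python3 -m inch '[[0,0,-0.005,0],[0,0,-0.02,0],[0,0,-0.05,0],[0,0,-0.09,0],[0,0,-0.14,0],[0,0,-0.19,0],[0,0,-0.24,0],[0,0,-0.3,0],[0,0,-0.3,0],[0,0,-0.3,0]]' ; python3 go.py .36 -.30 .26 -108
```

```text
t: 22.5
tool_pos: [0.4611, 0.3696, 0.0098]
tool_rot: [-2.991, 0.954, -0.003]
wrist_force: [-0.9, 0.0, 0.7]
opening: 0.0798
t: 23.3
tool_pos: [0.4597, 0.369, 0.0079]
tool_rot: [2.993, -0.954, -0.0]
wrist_force: [-0.9, 0.2, 0.5]
opening: 0.0398
t 23.30 pos [0.4597 0.369  0.0079] head -35.36 tilt 0.02 open 39.8 F [-0.9  0.2  0.5]
mm [1.3 1.3 0.9] turn 0.04 -> row [0.0017 0.0018 0.0013] 0.0008 q6 1.20
t: 24.3
tool_pos: [0.4601, 0.369, 0.2339]
tool_rot: [-2.992, 0.954, -0.002]
wrist_force: [0.4, -0.5, -7.6]
opening: 0.0398
t 24.30 pos [0.4601 0.369  0.2339] head -35.36 tilt 0.11 open 39.8 F [ 0.4 -0.5 -7.6]
mm [305.6 603.5 -27. ] turn 72.64 -> row [ 0.4075  0.8046 -0.036 ] 1.6142 q6 1.20
```

```bash
python3 go.py .43 -.31 .25 -108; python3 -m inch '[[0.02,0.04,0,0.1],[0.05,0.09,0,0.25],[0.08,0.145,0,0.4],[0.11,0.2,0,0.55],[0.14,0.255,0,0.7],[0.17,0.31,0,0.85],[0.2,0.365,0,1],[0.23,0.42,0,1],[0.26,0.475,0,1],[0.29,0.53,0,1]]'; python3 go.py .43 -.31 .25 -108
```

```text
t 24.30 pos [0.4601 0.369  0.2339] head -35.36 tilt 0.11 open 39.8 F [ 0.4 -0.5 -7.6]
mm [368.5 571.1 -16.9] turn 72.64 -> row [ 0.4913  0.7615 -0.0225] 1.6142 q6 1.20
t: 25.3
tool_pos: [0.4048, -0.0822, 0.2293]
tool_rot: [2.399, -2.026, -0.008]
wrist_force: [1.1, -0.4, -5.5]
opening: 0.0398
t 25.30 pos [ 0.4048 -0.0822  0.2293] head -80.35 tilt 0.31 open 39.8 F [ 1.1 -0.4 -5.5]
mm [228.7  13.5 -21.2] turn 27.65 -> row [ 0.305   0.018  -0.0283] 0.6144 q6 1.07
```

```bash
python3 -m inch '[[0.05,0.005,-0.02,0.15],[0.11,0.01,-0.03,0.3],[0.17,0.015,-0.03,0.45],[0.23,0.018,-0.03,0.6],[0.28,0.018,-0.03,0.614],[0.305,0.018,-0.03,0.614],[0.305,0.018,-0.03,0.614],[0.305,0.018,-0.03,0.614]]'
python3 - <<'E'
from h import *
snap('wrist','w7')
E
python3 go.py .4666 -.3372 .125 -108
```

```text
t: 26.1
tool_pos: [0.4309, -0.3079, 0.252]
tool_rot: [1.845, -2.541, -0.01]
wrist_force: [0.4, 0.9, -6.1]
opening: 0.0398
t 26.15 pos [ 0.4312 -0.3076  0.2527] head -107.99 tilt 0.28 open 39.9 F [ 0.3 -0.5 -4.6]
mm [ 17.5 -43.4 127.5] turn 0.01 -> row [ 0.0234 -0.0578  0.17  ] 0.0003 q6 1.16
```

View pics/w7.png

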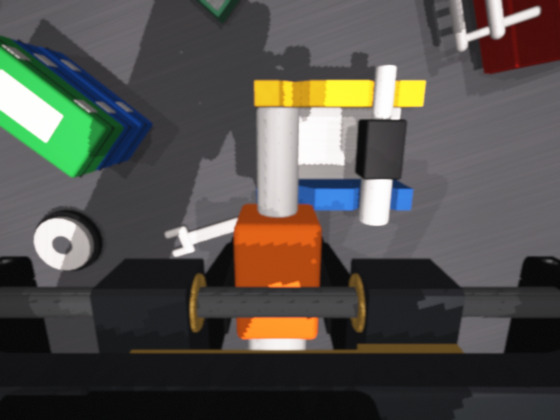

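Thin end of the orange axle (at column 278) points at the yellow bar, black axle sits in its seat (380,150). Lowering.

```bash
python3 -m inch '[[0.015,-0.03,0,0],[0.0234,-0.058,0.02,0],[0.0234,-0.058,0.05,0],[0.0234,-0.058,0.09,0],[0.0234,-0.058,0.13,0],[0.0234,-0.058,0.16,0],[0.0234,-0.058,0.17,0],[0.0234,-0.058,0.17,0],[0.0234,-0.058,0.17,0]]'
python3 go.py .4666 -.3372 .066 -108
```

```text
t: 27.05
tool_pos: [0.4689, -0.339, 0.1293]
tool_rot: [-1.847, 2.54, -0.003]
wrist_force: [0.1, 0.5, -4.8]
opening: 0.0399
t 27.05 pos [ 0.4689 -0.339   0.1293] head -107.95 tilt 0.11 open 39.9 F [ 0.1  0.5 -4.8]
mm [-1.1  2.8 63.3] turn 0.05 -> row [-0.0014  0.0038  0.0844] 0.0011 q6 1.17
```

```bash
python3 -m inch '[[-0.001,0.003,0.02,0.001],[-0.001,0.003,0.04,0.001],[-0.001,0.003,0.058,0.001],[-0.001,0.003,0.07,0.001],[-0.001,0.003,0.078,0.001],[-0.001,0.003,0.08,0.001],[-0.001,0.003,0.08,0.001],[-0.001,0.003,0.08,0.001]]'
python3 go.py .4666 -.3372 .0595 -108
```

```text
t: 27.85
tool_pos: [0.4667, -0.338, 0.0686]
tool_rot: [-1.846, 2.542, -0.002]
wrist_force: [-0.4, 0.7, -4.8]
opening: 0.04
t 27.85 pos [ 0.4667 -0.338   0.0686] head -108.04 tilt 0.07 open 40.0 F [-0.4  0.7 -4.8]
mm [-0.7  0.3  9.1] turn -0.04 -> row [-0.0009  0.0004  0.0122] -0.0008 q6 1.17
```

```bash
python3 -m inch '[[-0.001,0,0.004,0],[-0.001,0,0.007,0],[-0.001,0,0.009,0],[-0.001,0,0.0105,0],[-0.001,0,0.0105,0]]'
python3 -m inch '[[0,0,0.001,0],[0,0,0.001,0],[0,0,0.001,0]]'
python3 -m inch '[[0,0,0.001,0],[0,0,0.001,0],[0,0,0.001,0]]'
```

```text
t: 28.35
tool_pos: [0.4663, -0.3367, 0.0598]
tool_rot: [1.846, -2.542, -0.001]
wrist_force: [-0.8, -0.6, -5.7]
opening: 0.04
t: 28.65
tool_pos: [0.4665, -0.3369, 0.0594]
tool_rot: [-1.846, 2.542, -0.0]
wrist_force: [-0.1, -0.0, -5.2]
opening: 0.0398
t: 28.95
tool_pos: [0.4666, -0.3369, 0.0587]
tool_rot: [-1.846, 2.542, -0.001]
wrist_force: [-0.3, -0.2, -5.6]
opening: 0.0399
```

```bash
python3 -m inch '[[0,0,0.001,0],[0,0,0.001,0],[0,0,0.001,0]]'
python3 -m inch '[[0,0,0.001,0],[0,0,0.001,0],[0,0,0.001,0]]'
```

```text
t: 29.25
tool_pos: [0.4667, -0.337, 0.0586]
tool_rot: [-1.846, 2.542, -0.001]
wrist_force: [-2.6, 1.7, 1.7]
opening: 0.0398
t: 29.55
tool_pos: [0.4667, -0.337, 0.0586]
tool_rot: [1.846, -2.542, 0.0]
wrist_force: [-3.8, 3.5, 5.6]
opening: 0.0397
```

```bash
python3 -m inch '[[0,0,-0.001,0],[0,0,-0.001,0],[0,0,-0.001,0],[0,0,-0.001,0],[0,0,-0.001,0]]' 60; python3 -m inch '[[0,0,-0.01,0],[0,0,-0.03,0],[0,0,-0.07,0],[0,0,-0.13,0],[0,0,-0.19,0],[0,0,-0.25,0],[0,0,-0.27,0],[0,0,-0.27,0],[0,0,-0.27,0]]'
python3 - <<'E'
from fit import *
snap('wrist','w8')
W,im=cloud('w8');i=im.astype(int)
for n,c,f in [('black',(.4388,-.4228),i.max(-1)<110),('orange',(.4666,-.3372),i[...,0]>i[...,2]+80)]:
    m=(np.hypot(W[...,0]-c[0],W[...,1]-c[1])<.05)&(W[...,2]>.084)&(W[...,2]<.1)&f
    P=W[m]; r=cv2.minAreaRect((P[:,:2]*1000).astype(np.float32)); print(n,len(P),np.median(P[:,2]).round(4),np.round(r[0],1),np.round(r[1],1),round(r[2],1))
    A=np.c_[P[:,:2]-P[:,:2].mean(0),np.ones(len(P))]; print(np.linalg.lstsq(A,P[:,2],rcond=None)[0].round(4))
W,im=cloud('w8')
print('case',rect('w8',(.58,-.12),.1,.11,.13))
print(telemetry.get_obs()['t'])
E
```

```text
t: 30.05
tool_pos: [0.4665, -0.3369, 0.0577]
tool_rot: [1.846, -2.542, 0.0]
wrist_force: [-1.0, -0.1, 0.4]
opening: 0.0599
t: 30.95
tool_pos: [0.4661, -0.3365, 0.2595]
tool_rot: [1.846, -2.542, -0.002]
wrist_force: [-0.0, 0.2, -1.3]
opening: 0.06
black 2092 0.0904 [ 439.  -422.7] [40.1 60. ] 71.7
[-0.0082 -0.0164  0.0903]
orange 2063 0.0904 [ 466.8 -337.1] [39.9 59.1] 72.2
[-0.0105  0.001   0.0903]
case {'n': 6587, 'c': (0.5718, -0.1287), 'wh': (112, 61), 'ang': 32.0, 'z': 0.12}
31.0
```

View pics/w8.png

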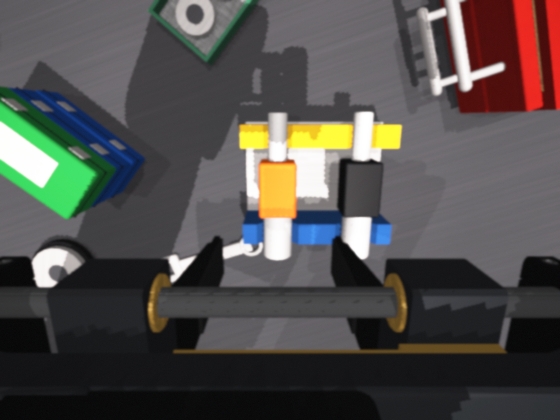

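Both axles are seated and level, and the case is in place (its corner is cut off in this view). Handing in.

```bash
python3 -c "
from cell import arm; print(arm.sign_off())"
```

```text
the job is handed in; nothing more can be done
None
```

I stacked the green case on the two blue cases, rested both axles in the stand, and handed the job in at about 31 s. I set each piece down until the wrist force showed contact, then released it. The hand-in gave no verdict, so what follows rests on my own camera checks.

| Piece | Measured position | Target |
|---|---|---|
| Green case | (0.5797, −0.1228), 32.4°, top at z = 0.120 | Upper blue case at (0.580, −0.1215), 32.3° |
| Black axle | (0.4390, −0.4227), axis about 70.4 mm high | Right seat at (0.4388, −0.4228), 70.6 mm |
| Orange axle | (0.4668, −0.3371), axis about 70.4 mm high | Left seat at (0.4666, −0.3372), 70.6 mm |

- **Level and direction:** both axle bodies are level to about 0.02 rad and within 0.3° of the stand's x axis. The thick ends are in the blue bar and the thin ends in the yellow.
- **Last case check:** the final wrist picture cut off one corner of the case, so its fit there (length 112 mm) does not give the centre. Its height and angle still matched, and the centre in the table comes from the full view taken right after placing.
- **Failed check:** an earlier check of the case from the overhead camera found no points on it, probably because the arm was in the way.
- **Bystanders and blue cases:** I did not measure these again at the end. I saw no contact with them beyond setting the green case down on the pile.

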